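Shut and lock the small-parts cabinet

TASK

Close up the small-parts cabinet: gently push its three open drawers fully shut with the fingertips, in any order, and only then push the red tab on top to the right (as the robot sees it) as far as it goes, so that the lock slide bars the drawers. Only push; do not grip or lift anything, do not shove the cabinet out of its place, and leave all the things lying around and on it where they are.

Things in the scene. Friction and masses are not known exactly. Their poses are not given: they have to be found in the camera images.
- cabinet: Grey cabinet, 110 mm deep (its x), 238 wide (y), 62 high, loose on rubber feet, about 3 kg: it skids if pushed with over about 15 N. Origin: centre of its underside; z up; front faces its -x, to the robot, yaw within 0.25 rad; +y is its left seen by the robot. Carcass front at x = -55 mm. Three blue drawers side by side, centres at y = 74 (left), 0, -74 mm. Black tape roll on its rear top.
- lip_left (a point): Middle of the front edge of the left drawer's blue pull lip (36 mm wide, 8 high, standing 11 mm out of the 58 mm wide drawer front, which spans 10 to 52 mm above the table). 34 mm above the table; when shut 70 mm before the cabinet's origin; moves with the drawer. Axes as the cabinet's. Pushing along the cabinet's +x shuts it.
- lip_middle (a point): The same point on the middle drawer.
- lip_right (a point): The same point on the right drawer.
- drawer_left (a joint): How far the left drawer is open, m: 0 shut against its stop, up to 0.07 open towards the cabinet's -x. Slides with about 1.2 N of friction and some damping, stays where it is left.
- drawer_middle (a joint): The same for the middle drawer.
- drawer_right (a joint): The same for the right drawer.
- tab (a point): Centre of the top of the lock slide's red tab, which is 24 mm (cabinet's x) by 12 mm (y), 93 mm above the table at its top, on a foot 22 mm long in y and 71 mm high. Moves with the slide; at slide 0 it is at the cabinet's x = -25, y = 30 mm. On its left the bar and cabinet top, at most 67 mm above the table, are clear for 50 mm. Axes as the cabinet's.
- lock_slide (a joint): Lock slide position, m: 0 left, unlocked (three aluminium tongues, up to 10 mm before the carcass front, 53 to 67 mm above the table, hang beside the drawers); 0.03 right at its stop, locked (tongues before the drawers). Grows towards the cabinet's -y. About 1.2 N friction, stays where left.
- tape_black: Roll of black tape, 62 mm across, 19 mm high, lying on the cabinet. Leave it.
- usb_stick: Red memory stick, 17x50x8 mm, lying to the left of the cabinet. Leave it.
- power_plug: Black and red plug, 17x70x13 mm, lying to the right of the cabinet. Leave it.
- tape_measure: Yellow tape measure, 59x67x37 mm, left front of the table. Leave it.
- solder_reel: Blue reel of solder, 52 mm across, 36 mm high, right front of the table. Leave it.
- tester: Grey meter box with a dial, 73x105x55 mm, behind the cabinet. Leave it.

How it is judged:
By the outcome, as a careful person would: the job done as asked, in the order asked, and still so for the second after the job is handed in, with the robot touching nothing.
It also fails if it takes over 58 s, if anything falls off the work surface, if the arm or the gripper's body presses on something with over 40 N, if the wrist force passes 120 N, or if a joint passes its speed limit or range.

ROBOT

A 6-joint arm with a two-finger parallel gripper is mounted at the origin on a cart in front of the work surface, level with it; the furniture and walls round the work are solid. World frame = base frame: x ahead of the robot, y to its left, z up, the work surface at z = 0. Lengths are in m, angles in degrees, forces in N, time in s.
With the tool pointing down it reaches from about 0.35 to 0.975 m from the base axis. Payload 7.1 kg.
Tool frame: the origin (TCP) lies on the mounting face of the last link; the fingertips stand 182 mm ahead of it and the grasp point (between the pads) lies 163 mm ahead of it; z points along the fingers, y is the line along which they close (so a half turn about z gives the same grasp; the last joint's range is limited). The gripper opens to 88 mm and grips with 3 to 60 N. Pads are 20 mm wide; open, the fingers measure 115 mm over their backs; the gripper's body (75 mm by 178 mm) begins 61 mm behind the grasp point.
Start: joints at [-75.115, 24.242, 93.386, -0, 62.372, -1.089], TCP at [0.172, -0.601, 0.405] pointing down, gripper open.
Joint ranges: [-172.04, 172.04], [-51.8, 120.97], [4.93, 147.93], [-75.15, 255.16], [6.16, 154.13], [-145.62, 145.62]. Speed limits (degrees/s): [136.94, 136.94, 172.46, 180, 180, 180].

INTERFACE

Orientations are given as a 3x3 rotation matrix whose columns are the frame's x, y, z axes.
In Python, from bench import ctrl gives the robot as it stands. The module is installed in compiled form; this text tells all that it offers.
- The arm moves only by the tool apply_moves, never from a script. Its argument "targets" is text: rows parted by semicolons, each of 7 numbers parted by spaces: the shift along the world's x, y, z normalised to -1 to 1, where 1 is 0.075 m, then the turn, a rotation vector about the world's x, y, z normalised to -1 to 1, where 1 is 180 degrees, then the closure, from 0 (fully open) to 1 (shut). In form: dx dy dz ax ay az claw; .... A call has 1 to 10 rows; each row shifts and turns the commanded pose from where the row before left it; what a row does not reach is not made up. A row lasts 1/10 s, in which the tool goes at most 50 mm and 8.59 degrees, less where a joint would pass 70% of its speed; a pose out of reach is approached as far as the arm can. A call with a number of a shift or a turn outside -1 to 1 is refused whole. A call with a gripper value outside its range is refused whole. The fingers move at their own pace and stop on an object; "force" is the grip in N (left out, the last holds). Time passes only in rows, so rows that do not move let the fingers close. It gives the time, the measured TCP pose, the force, the opening and the grip force at its end, in the units of the state.
- ctrl.read_state(): the state, without advancing time (a new reading comes with each control period).
- ctrl.camera(name): name is "side" or "top"; returns the picture (420x560x3 uint8, red, green, blue); there is no depth.
- ctrl.camera_info(name): a dict with "camera_matrix" (3x3 intrinsics, pixels), "view" (4x4, takes a point from world to camera coordinates). Camera axes: x right, y up, looking along -z (the intrinsics and any distortion apply to the point x, -y, -z); pixel columns grow to the right and rows downward; lengths in m; the calibration is good to about 2 mm. A picture is of the moment at which its call begins. camera_info takes no time and is no camera call.
- ctrl.finish_job(): hands the job in; it is judged then, once.
Trained networks look in the newest picture that a camera, given by its name, has taken for a name from the list of things; names that differ only in an ending like _2 or _b are one class to them, and where a whole thing is asked for, a point or a joint stands for the part that bears it (a point fixed in the world has none). Each returns a list of dicts, best first, with "score" (0 to 1); they miss things now and then, are a little off and sometimes report something else, mostly with a low value. They report only what shows in the picture. A call takes as long as a camera call.
- ctrl.find_in(target, camera): "at" ([column, row] in pixels, amid what is visible of it).
- ctrl.masks_of(target, camera): "pixels" (420x560 bool, what is visible of it) and "at" ([column, row] in pixels, amid what is visible of it).
The state is a dict: "time": time; "joint_pos": joint angles; "dq": joint speeds; "effort": joint torques, N m; "tool_pos": TCP position; "tool_rot": TCP orientation; "wrist_force": force on the tool from outside, world axes, zero at the start; "torque": the same for the moment, N m; "width": finger opening in m; "finger_force": force on a finger pad.
Only numpy, scipy, OpenCV 4.12 (cv2) and the standard library are available. Lean on these libraries where they do the work, as an engineer would, in place of code of your own. Each camera call takes 0.05 s, during which the arm holds its last target. There are 200 camera calls.

## Working session

There is one attempt and no reset: what is moved stays moved. The work goes in short steps, Python scripts to look and compute and a tool call to move; the robot and the scene stay as the last step left them, time stands still between calls to the robot, and variables do not carry over. Pictures are saved under pics/ and viewed, at most 10 in all, crops included, and the job is handed in when it is done.

Besides the shell and the picture viewer there is one more tool, called after "Emit:" as a command line: name --argument value ..., lists and objects as JSON in quotes. apply_moves: Moves the arm, as the interface text tells. Scaled input: -1 to 1 covers 0.075 m each way for a shift and 180 degrees each way for a turn. Its arguments: {"type":"object","properties":{"targets":{"type":"string"},"force":{"type":"number"}},"required":["targets"]}

```bash
mkdir -p pics; cat > h.py <<'E'
import numpy as np, cv2
from bench import ctrl
def ray(px,cam):
    i=ctrl.camera_info(cam);K=np.array(i["camera_matrix"]);V=np.array(i["view"])
    d=np.linalg.inv(K)@[px[0],px[1],1.];d=np.array([d[0],-d[1],-d[2]])
    R=V[:3,:3];return -R.T@V[:3,3],R.T@d
def onz(px,cam,z):
    o,d=ray(px,cam);return o+d*(z-o[2])/d[2]
def proj(p,cam):
    i=ctrl.camera_info(cam);K=np.array(i["camera_matrix"]);V=np.array(i["view"])
    c=V[:3,:3]@np.asarray(p)+V[:3,3];q=K@[c[0],-c[1],-c[2]];return q[:2]/q[2]
def snap(cam,name):
    im=ctrl.camera(cam);cv2.imwrite(f"pics/{name}.png",im[:,:,::-1]);return im
E
python3 - <<'E'
from h import *
np.set_printoptions(precision=4,suppress=True)
for c in("top","side"):
    im=snap(c,c+"0");print(c,ray([280,210],c),{k:v for k,v in ctrl.camera_info(c).items() if k not in("view",)})
    for t,z in(("lip_left",.034),("lip_middle",.034),("lip_right",.034),("tab",.093),("cabinet",.062)):
        print(t,[(np.round(r["at"],1),round(r["score"],2),onz(r["at"],c,z)) for r in ctrl.find_in(t,c)[:3]])
print(ctrl.read_state()["time"])
E
```

```text
top (array([0.4115, 0.0385, 0.9889]), array([ 0.1731, -0.0042, -0.985 ])) {'camera_matrix': array([[385.3922,   0.    , 283.1883],
       [  0.    , 385.3922, 206.8872],
       [  0.    ,   0.    ,   1.    ]])}
lip_left [(array([250.2, 238.4]), 0.74, array([0.506 , 0.1065, 0.034 ]))]
lip_middle [(array([282.8, 239.9]), 0.97, array([0.5042, 0.0256, 0.034 ]))]
lip_right [(array([315.3, 240. ]), 0.61, array([ 0.5059, -0.0551,  0.034 ]))]
tab [(array([277.6, 218.6]), 0.74, array([0.5483, 0.0398, 0.093 ]))]
cabinet [(array([343.1, 203.1]), 0.62, array([ 0.5955, -0.1201,  0.062 ])), (array([282.9, 215.5]), 0.57, array([0.561 , 0.0271, 0.062 ])), (array([329.6, 144.6]), 0.51, array([ 0.7452, -0.0868,  0.062 ]))]
side (array([ 0.5914, -0.6837,  0.7001]), array([-0.0344,  0.759 , -0.6503])) {'camera_matrix': array([[401.0311,   0.    , 279.2223],
       [  0.    , 401.0311, 213.7363],
       [  0.    ,   0.    ,   1.    ]])}
lip_left [(array([253.6, 208.5]), 0.55, array([0.4882, 0.0976, 0.034 ]))]
lip_middle [(array([254. , 228.5]), 0.7, array([0.4958, 0.0229, 0.034 ]))]
lip_right []
tab [(array([273.8, 220.9]), 0.7, array([ 0.5467, -0.0133,  0.093 ]))]
cabinet [(array([275.4, 229.4]), 0.73, array([ 0.5497, -0.0083,  0.062 ])), (array([254.9, 210.5]), 0.57, array([0.4963, 0.0573, 0.062 ]))]
0.6
```

View pics/top0.png

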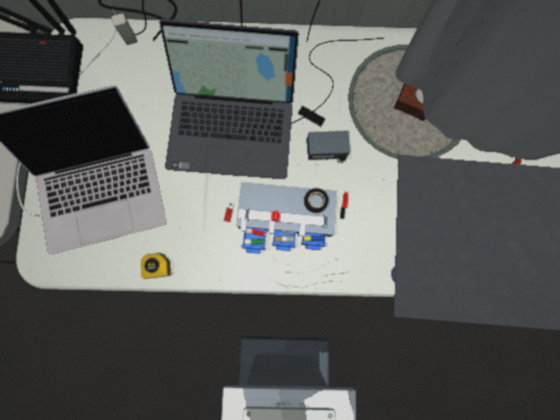

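View pics/side0.png

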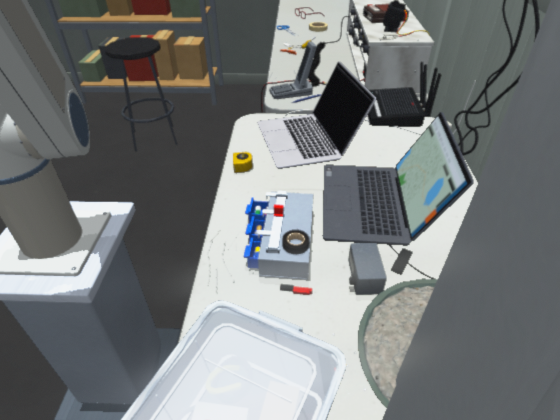

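The top view shows the cabinet at columns 240–338, rows 185–235, with three open blue drawers at about (253,240), (284,240) and (315,240). The red tab is near (276,215) and the tape roll at (316,200). The side view shows the same, with the tab near (278,210). I'll zoom in and get the cabinet pose.

```bash
python3 - <<'E'
from h import *
np.set_printoptions(precision=4,suppress=True)
t=ctrl.camera("top");s=ctrl.camera("side")
a=cv2.resize(t[175:260,220:360],None,fx=5,fy=5,interpolation=cv2.INTER_CUBIC)[:, :700]
b=cv2.resize(s[185:285,235:325],None,fx=6,fy=6,interpolation=cv2.INTER_CUBIC)
cv2.imwrite("pics/a.png",a[:,:,::-1]);cv2.imwrite("pics/b.png",b[:,:,::-1])
for c in("top","side"):
    for n in("cabinet","lip_left","lip_middle","lip_right","tab"):
        for m in ctrl.masks_of(n,c)[:2]:
            p=np.argwhere(m["pixels"])[:,::-1].astype(np.float32)
            print(c,n,round(m["score"],2),len(p),p.min(0),p.max(0),cv2.minAreaRect(p))
E
```

```text
top cabinet 0.68 5414 [237. 182.] [337. 252.] ((285.92266845703125, 220.08184814453125), (98.18526458740234, 69.68174743652344), 4.707851886749268)
top lip_left 0.89 519 [243. 227.] [266. 252.] ((254.0792236328125, 239.70794677734375), (22.388336181640625, 25.273944854736328), 5.710593223571777)
top lip_middle 0.71 411 [273. 230.] [295. 250.] ((284.0, 240.0), (20.0, 22.0), 90.0)
top lip_right 0.57 387 [302. 231.] [326. 249.] ((314.0, 240.0), (18.0, 24.0), 90.0)
top tab 0.62 975 [238. 208.] [324. 234.] ((280.70135498046875, 221.48011779785156), (86.47470092773438, 22.283864974975586), 3.814074993133545)
top tab 0.61 5099 [238. 182.] [336. 251.] ((286.0376281738281, 218.93585205078125), (97.18425750732422, 68.7806396484375), 3.814074993133545)
side cabinet 0.86 4626 [244. 191.] [313. 278.] ((277.475341796875, 233.7747039794922), (66.1989974975586, 86.35279846191406), 3.7640349864959717)
side cabinet 0.62 262 [280. 283.] [311. 294.] ((295.4807434082031, 289.0961608886719), (31.57469367980957, 9.413573265075684), 11.309932708740234)
side lip_left 0.54 313 [246. 199.] [268. 219.] ((256.6473693847656, 209.79190063476562), (20.679779052734375, 20.223608016967773), 8.746162414550781)
side lip_middle 0.79 281 [246. 216.] [265. 239.] ((254.6832733154297, 227.71353149414062), (16.882366180419922, 21.356489181518555), 17.35402488708496)
side lip_right 0.8 346 [244. 238.] [260. 267.] ((251.53689575195312, 252.5942840576172), (15.30053997039795, 29.152507781982422), 5.194429397583008)
```

View pics/a.png

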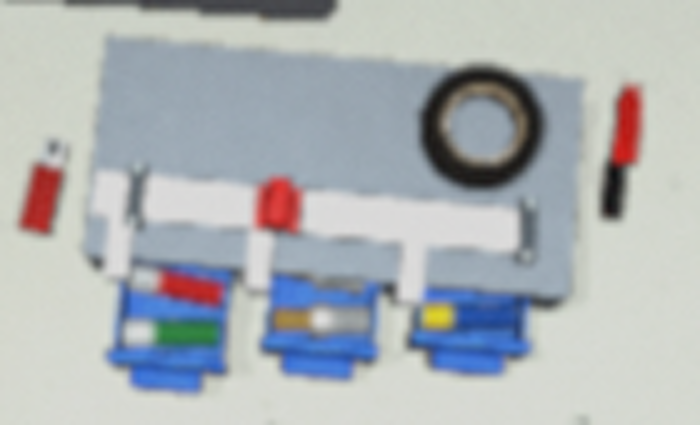

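View pics/b.png

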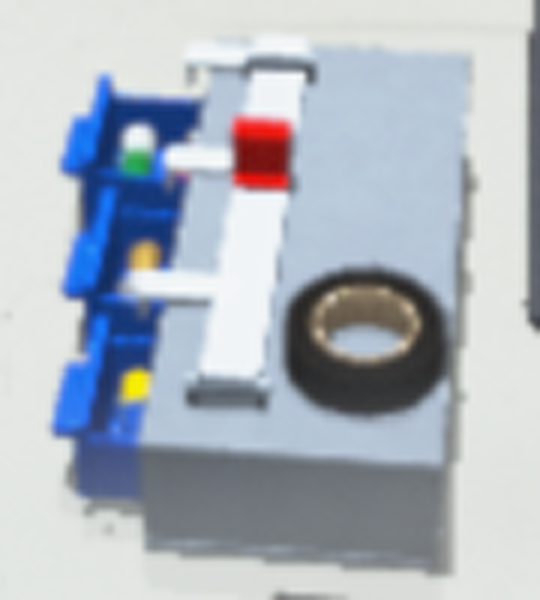

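The crops show the cabinet-top corners at about (107,37), (583,78) and (570,290). The lip front-edge middles are at (167,390), (317,376) and (468,372), and the tab is at (280,205). The cabinet's left drawer is the most open.

```bash
cat > pose.py <<'E'
from h import *
from scipy.optimize import least_squares
A=lambda u:[(u[0]+.5)/5-.5+220,(u[1]+.5)/5-.5+175]
B=lambda u:[(u[0]+.5)/6-.5+235,(u[1]+.5)/6-.5+185]
def W(q,p):
    c,s=np.cos(q[2]),np.sin(q[2]);return np.array([q[0]+c*p[0]-s*p[1],q[1]+s*p[0]+c*p[1],p[2]])
fl,fr,bl,br=[(-.055,.119,.062),(-.055,-.119,.062),(.055,.119,.062),(.055,-.119,.062)]
obs=[("top",bl,A((107,37))),("top",br,A((583,78))),("top",fr,A((570,290))),("top",fl,A((88,245))),
("side",br,B((447,462))),("side",fr,B((145,445))),("side",bl,B((472,52))),("side",(-.055,-.119,0.004),B((147,548)))]
def res(q):
    return np.concatenate([proj(W(q,p),c)-o for c,p,o in obs])
E
python3 - <<'E'
from pose import *
np.set_printoptions(precision=4,suppress=True)
r=least_squares(res,[.57,.02,-.1],loss="soft_l1");q=r.x;print(q,res(q).reshape(-1,2))
for n,y,ua,ub in(("L",.074,(167,390),(72,140)),("M",0,(317,376),(75,262)),("R",-.074,(468,372),(65,400))):
    px=A(ua)
    for z in(.03,.038):
        w=onz(px,"top",z)-[q[0],q[1],0];c,s=np.cos(q[2]),np.sin(q[2])
        print(n,z,"cab frame",c*w[0]+s*w[1],-s*w[0]+c*w[1],"open",-.07-(c*w[0]+s*w[1]))
    for o in(0.01,.02,.03,.04,.05):print(o,"side px",proj(W(q,(-.07-o,y,.034)),"side"),"meas",B(ub)) if n=="R" else 0
for cc,u in(("top",A((280,205))),("side",B((262,155)))):
    print("tab pred",proj(W(q,(-.025,.03,.093)),cc),u)
E
```

```text
[ 0.5802  0.0165 -0.0623] [[ 0.2457 -0.1121]
 [ 1.     -0.0082]
 [ 0.9132  1.7755]
 [-0.6983  2.3046]
 [ 0.7526  0.0012]
 [-0.1185 -0.7895]
 [ 0.7863 -0.4934]
 [ 0.643  -0.3633]]
L 0.03 cab frame -0.11366462756872547 0.07507010956864761 open 0.04366462756872547
L 0.038 cab frame -0.1141321529206999 0.07453861627778688 open 0.0441321529206999
M 0.03 cab frame -0.10042775853534516 0.0017261053083772902 open 0.030427758535345156
M 0.038 cab frame -0.10100571419327178 0.0018064939368580045 open 0.031005714193271777
R 0.03 cab frame -0.09202314945049303 -0.0728454312399913 open 0.022023149450493024
R 0.038 cab frame -0.09267122165564146 -0.07214291984398978 open 0.02267122165564145
0.01 side px [251.0942 251.0253] meas [245.41666666666666, 251.25]
0.02 side px [246.7715 250.7251] meas [245.41666666666666, 251.25]
0.03 side px [242.4566 250.4255] meas [245.41666666666666, 251.25]
0.04 side px [238.1495 250.1265] meas [245.41666666666666, 251.25]
0.05 side px [233.8502 249.8279] meas [245.41666666666666, 251.25]
tab pred [274.1782 214.8184] [275.6, 215.6]
tab pred [279.4659 203.6374] [278.25, 210.41666666666666]
```

```bash
python3 - <<'E'
from pose import *
from scipy.spatial.transform import Rotation as Ro
np.set_printoptions(precision=4,suppress=True)
s=ctrl.read_state();print(s["time"],s["tool_pos"],s["tool_rot"],s["width"],s["wrist_force"])
q=least_squares(res,[.57,.02,-.1],loss="soft_l1").x
c,sn=np.cos(q[2]),np.sin(q[2])
for sg in(1,-1):
    R=np.array([[sg*c,sg*sn,0],[sg*sn,-sg*c,0],[0,0,-1]])
    R=np.array([[sg*c,sg*sn,0],[sg*sn,-sg*c,0],[0,0,-1.]])
    print(sg,(Ro.from_matrix(R)*Ro.from_matrix(s["tool_rot"]).inv()).as_rotvec(degrees=True))
for n,y,o in(("R",-.074,.022),("M",0,.031),("L",.074,.044)):
    for k,x in(("pre",-.07-o-.03),("shut",-.08)):
        w=W(q,(x,y,.206));print(n,k,w,"from here /0.075",(w-s["tool_pos"])/.075)
print("push dir",c,sn)
print("tab pre",W(q,(-.025,.058,.258)),"end",W(q,(-.025,.006+13.5e-3,.258)))
for t in("solder_reel","tape_measure","power_plug"):
  for cam in("top","side"):
    ctrl.camera(cam); print(t,cam,[(r["at"],round(r["score"],2),onz(r["at"],cam,.02)) for r in ctrl.find_in(t,cam)[:1]])
E
```

```text
1.2 [ 0.172  -0.6008  0.4047] [[ 0.9614  0.2752 -0.    ]
 [ 0.2752 -0.9614  0.    ]
 [-0.     -0.     -1.    ]] 0.08802719979684824 [-0.0608  0.1255 -0.4029]
1 [ -0.0011  -0.0002 -19.5438]
-1 [  0.0003  -0.0016 160.4562]
R pre [ 0.4538 -0.0497  0.206 ] from here /0.075 [ 3.7574  7.3484 -2.6488]
R shut [ 0.4957 -0.0523  0.206 ] from here /0.075 [ 4.3163  7.3135 -2.6488]
M pre [0.4494 0.0247 0.206 ] from here /0.075 [ 3.6991  8.3406 -2.6488]
M shut [0.5003 0.0215 0.206 ] from here /0.075 [ 4.3778  8.2982 -2.6488]
L pre [0.4411 0.0994 0.206 ] from here /0.075 [ 3.5876  9.3362 -2.6488]
L shut [0.5049 0.0954 0.206 ] from here /0.075 [ 4.4392  9.283  -2.6488]
push dir 0.9980578359691126 -0.06229410935756262
tab pre [0.5588 0.076  0.258 ] end [0.5564 0.0376 0.258 ]
solder_reel top []
solder_reel side []
tape_measure top [([154.8, 267.4], 0.95, array([0.43  , 0.3402, 0.02  ]))]
tape_measure side [([240.0, 160.9], 0.56, array([0.4247, 0.3361, 0.02  ]))]
power_plug top [([345.2, 202.3], 0.43, array([ 0.6061, -0.1327,  0.02  ]))]
power_plug side []
```

Emit:
apply_moves --targets "0 0 0.3 0 0 0 1; 0.27 0.565 0.2 0 0 -0.012 1; 0.27 0.565 0 0 0 -0.012 1; 0.27 0.565 0 0 0 -0.012 1; 0.27 0.565 0 0 0 -0.012 1; 0.27 0.565 0 0 0 -0.012 1; 0.27 0.565 0 0 0 -0.012 1; 0.27 0.565 0 0 0 -0.012 1; 0.27 0.565 0 0 0 -0.012 1; 0.27 0.565 0 0 0 -0.0126 1" --force 10

```text
time: 2.8
tool_pos: [0.3546, -0.2177, 0.4425]
tool_rot: [[0.998, -0.064, 0.001], [-0.064, -0.998, -0.0], [0.001, 0.0, -1.0]]
wrist_force: [1.4, -0.9, 0.8]
width: 0.0113
finger_force: 0.0
```

Emit:
apply_moves --targets "0.27 0.565 0 0 0 0 1; 0.27 0.565 0 0 0 0 1; 0.27 0.565 -0.1 0 0 0 1; 0.27 0.565 -0.3 0 0 0 1; 0 0 -0.5 0 0 0 1; 0 0 -0.5 0 0 0 1; 0 0 0 0 0 0 1; 0 0 0 0 0 0 1"

```text
time: 3.6
tool_pos: [0.4346, -0.0517, 0.3384]
tool_rot: [[0.998, -0.062, -0.001], [-0.062, -0.998, 0.0], [-0.001, -0.0, -1.0]]
wrist_force: [0.6, -0.2, 1.0]
width: 0.0004
finger_force: 0.0
```

```bash
python3 - <<'E'
from h import *
np.set_printoptions(precision=4,suppress=True)
s=ctrl.read_state();print(s["time"],s["tool_pos"],s["tool_rot"],s["width"],s["wrist_force"])
t=snap("top","x");b=snap("side","x")
c=np.hstack([cv2.resize(t[150:300,200:370],None,fx=2.2,fy=2.2),cv2.resize(b[150:300,200:370],None,fx=2.2,fy=2.2)])
cv2.imwrite("pics/c.png",c[:,:,::-1])
for n in ("solder_reel",):
  for cam in("top","side"): print(cam,[(r["at"],round(r["score"],2),onz(r["at"],cam,.02)) for r in ctrl.find_in(n,cam)[:1]])
E
```

```text
3.6 [ 0.4346 -0.0517  0.3384] [[ 0.998  -0.0625 -0.0014]
 [-0.0625 -0.998   0.0002]
 [-0.0014 -0.0001 -1.    ]] 0.0004175935332782531 [ 0.6407 -0.1742  1.0004]
top []
side []
```

View pics/c.png

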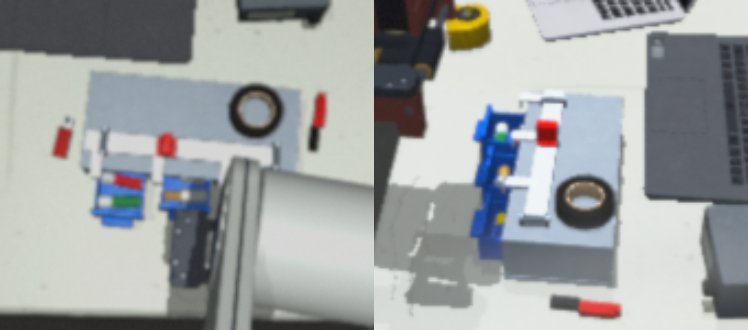

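The view shows the gripper in front of the right drawer, clear of everything. Next I'll lower it and push that drawer.

Emit:
apply_moves --targets "0 0 -0.5 0 0 0 1; 0 0 -0.5 0 0 0 1; 0 0 -0.4 0 0 0 1; 0 0 -0.2 0 0 0 1; 0 0 -0.16 0 0 0 1; 0.1 -0.006 0 0 0 0 1; 0.1 -0.006 0 0 0 0 1; 0.05 -0.003 0 0 0 0 1; 0 0 0 0 0 0 1; 0 0 0 0 0 0 1"

```text
time: 4.8
tool_pos: [0.4534, -0.0528, 0.2067]
tool_rot: [[0.998, -0.062, 0.001], [-0.062, -0.998, -0.0], [0.001, 0.0, -1.0]]
wrist_force: [0.4, 0.3, 0.2]
width: 0.0007
finger_force: 0.0
```

Emit:
apply_moves --targets "0.05 -0.003 0 0 0 0 1; 0.05 -0.003 0 0 0 0 1; 0.05 -0.003 0 0 0 0 1"

```text
time: 5.1
tool_pos: [0.4648, -0.0535, 0.2062]
tool_rot: [[0.998, -0.062, 0.0], [-0.062, -0.998, -0.0], [0.0, 0.0, -1.0]]
wrist_force: [0.8, 0.7, -0.9]
width: 0.0004
finger_force: 0.0
```

Emit:
apply_moves --targets "0.05 -0.003 0 0 0 0 1; 0.05 -0.003 0 0 0 0 1"

```text
time: 5.3
tool_pos: [0.4722, -0.0539, 0.206]
tool_rot: [[0.998, -0.062, -0.001], [-0.062, -0.998, 0.0], [-0.001, -0.0, -1.0]]
wrist_force: [-1.0, 0.1, 2.2]
width: 0.0004
finger_force: 0.7
```

Emit:
apply_moves --targets "0.05 -0.003 0 0 0 0 1; 0.03 -0.002 0 0 0 0 1; 0.03 -0.002 0 0 0 0 1"

```text
time: 5.6
tool_pos: [0.4802, -0.0544, 0.206]
tool_rot: [[0.998, -0.062, -0.001], [-0.062, -0.998, 0.0], [-0.001, -0.0, -1.0]]
wrist_force: [-1.1, -0.1, -0.2]
width: 0.0001
finger_force: 0.6
```

Emit:
apply_moves --targets "0.03 -0.002 0 0 0 0 1; 0.03 -0.002 0 0 0 0 1; 0.03 -0.002 0 0 0 0 1; 0.02 -0.001 0 0 0 0 1"

```text
time: 6.0
tool_pos: [0.4886, -0.055, 0.206]
tool_rot: [[0.998, -0.062, -0.0], [-0.062, -0.998, 0.0], [-0.0, -0.0, -1.0]]
wrist_force: [-1.3, -0.7, 0.2]
width: 0.0003
finger_force: 0.6
```

Emit:
apply_moves --targets "0.02 -0.001 0 0 0 0 1; 0.02 -0.001 0 0 0 0 1"

```text
time: 6.2
tool_pos: [0.4915, -0.0551, 0.206]
tool_rot: [[0.998, -0.062, -0.0], [-0.062, -0.998, -0.0], [-0.0, 0.0, -1.0]]
wrist_force: [-1.4, -0.3, 0.0]
width: 0.0007
finger_force: 0.6
```

Emit:
apply_moves --targets "0.015 -0.001 0 0 0 0 1; 0.015 -0.001 0 0 0 0 1"

```text
time: 6.4
tool_pos: [0.4938, -0.0553, 0.206]
tool_rot: [[0.998, -0.062, -0.0], [-0.062, -0.998, 0.0], [-0.0, 0.0, -1.0]]
wrist_force: [-1.9, -0.1, -1.1]
width: 0.0004
finger_force: 0.6
```

Emit:
apply_moves --targets "0.007 0 0 0 0 0 1; 0.007 0 0 0 0 0 1"

```text
time: 6.6
tool_pos: [0.4944, -0.0553, 0.206]
tool_rot: [[0.998, -0.062, -0.001], [-0.062, -0.998, 0.0], [-0.001, 0.0, -1.0]]
wrist_force: [-3.3, -0.4, 2.5]
width: 0.0003
finger_force: 2.2
```

Emit:
apply_moves --targets "0.007 0 0 0 0 0 1; 0.007 0 0 0 0 0 1"

```text
time: 6.8
tool_pos: [0.4947, -0.0553, 0.206]
tool_rot: [[0.998, -0.062, -0.003], [-0.062, -0.998, 0.0], [-0.003, -0.0, -1.0]]
wrist_force: [-8.4, -2.4, 5.3]
width: 0.0006
finger_force: 3.8
```

Emit:
apply_moves --targets "0.007 0 0 0 0 0 1; 0.007 0 0 0 0 0 1"

```text
time: 7.0
tool_pos: [0.4951, -0.0553, 0.2059]
tool_rot: [[0.998, -0.062, -0.005], [-0.062, -0.998, 0.0], [-0.005, -0.0, -1.0]]
wrist_force: [-10.5, -3.0, 9.1]
width: 0.0006
finger_force: 5.2
```

Emit:
apply_moves --targets "-0.1 0.006 0 0 0 0 1; -0.3 0.018 0 0 0 0 1; -0.3 0.018 0 0 0 0 1; 0.02 0.34 0 0 0 0 1; 0.02 0.34 0 0 0 0 1; 0.02 0.34 0 0 0 0 1; 0 0 0 0 0 0 1; 0 0 0 0 0 0 1"

```text
time: 7.8
tool_pos: [0.4492, 0.0247, 0.2062]
tool_rot: [[0.998, -0.061, 0.001], [-0.061, -0.998, 0.0], [0.001, -0.0, -1.0]]
wrist_force: [-0.6, 0.2, 0.0]
width: 0.0007
finger_force: 0.0
```

Emit:
apply_moves --targets "0.05 -0.003 0 0 0 0 1; 0.05 -0.003 0 0 0 0 1; 0.05 -0.003 0 0 0 0 1; 0.05 -0.003 0 0 0 0 1"

```text
time: 8.2
tool_pos: [0.4644, 0.023, 0.2061]
tool_rot: [[0.998, -0.063, 0.0], [-0.063, -0.998, 0.0], [0.0, -0.0, -1.0]]
wrist_force: [0.2, 0.4, -1.1]
width: 0.0009
finger_force: 0.0
```

Emit:
apply_moves --targets "0.05 -0.003 0 0 0 0 1; 0.05 -0.003 0 0 0 0 1; 0.04 -0.003 0 0 0 0 1; 0.03 -0.002 0 0 0 0 1"

```text
time: 8.6
tool_pos: [0.4767, 0.0226, 0.206]
tool_rot: [[0.998, -0.062, -0.0], [-0.062, -0.998, -0.0], [-0.0, 0.0, -1.0]]
wrist_force: [-2.8, -2.1, 0.1]
width: 0.0001
finger_force: 0.6
```

Emit:
apply_moves --targets "0.04 -0.003 0 0 0 0 1; 0.04 -0.003 0 0 0 0 1; 0.04 -0.003 0 0 0 0 1; 0.03 -0.002 0 0 0 0 1; 0.03 -0.002 0 0 0 0 1; 0.02 -0.001 0 0 0 0 1; 0.02 -0.001 0 0 0 0 1"

```text
time: 9.3
tool_pos: [0.4932, 0.0216, 0.206]
tool_rot: [[0.998, -0.062, -0.0], [-0.062, -0.998, -0.0], [-0.0, 0.0, -1.0]]
wrist_force: [-0.8, -0.7, -1.7]
width: 0.0007
finger_force: 0.6
```

Emit:
apply_moves --targets "0.015 -0.001 0 0 0 0 1; 0.015 -0.001 0 0 0 0 1"

```text
time: 9.5
tool_pos: [0.4954, 0.0214, 0.2061]
tool_rot: [[0.998, -0.062, -0.0], [-0.062, -0.998, 0.0], [-0.0, -0.0, -1.0]]
wrist_force: [-1.7, 0.7, -1.6]
width: 0.0005
finger_force: 0.6
```

Emit:
apply_moves --targets "0.01 0 0 0 0 0 1; 0.01 0 0 0 0 0 1"

```text
time: 9.7
tool_pos: [0.4969, 0.0214, 0.2061]
tool_rot: [[0.998, -0.062, -0.0], [-0.062, -0.998, -0.0], [-0.0, 0.0, -1.0]]
wrist_force: [-1.6, -1.9, -0.4]
width: 0.0001
finger_force: 0.6
```

Emit:
apply_moves --targets "0.01 0 0 0 0 0 1; 0.008 0 0 0 0 0 1"

```text
time: 9.9
tool_pos: [0.4983, 0.0213, 0.2061]
tool_rot: [[0.998, -0.062, 0.0], [-0.062, -0.998, -0.0], [0.0, 0.0, -1.0]]
wrist_force: [-1.1, -0.3, 0.2]
width: 0.0006
finger_force: 0.6
```

Emit:
apply_moves --targets "0.007 0 0 0 0 0 1; 0.007 0 0 0 0 0 1"

```text
time: 10.1
tool_pos: [0.4991, 0.0214, 0.2061]
tool_rot: [[0.998, -0.062, -0.001], [-0.062, -0.998, -0.0], [-0.001, 0.0, -1.0]]
wrist_force: [-4.0, -0.9, 1.9]
width: 0.0004
finger_force: 1.6
```

Emit:
apply_moves --targets "0.007 0 0 0 0 0 1; 0 0 0 0 0 0 1"

```text
time: 10.3
tool_pos: [0.4993, 0.0214, 0.206]
tool_rot: [[0.998, -0.062, -0.001], [-0.062, -0.998, -0.0], [-0.001, 0.0, -1.0]]
wrist_force: [-4.2, -1.8, 3.3]
width: 0.0003
finger_force: 2.4
```

Emit:
apply_moves --targets "0.007 0 0 0 0 0 1; 0.007 0 0 0 0 0 1"

```text
time: 10.5
tool_pos: [0.4997, 0.0214, 0.2059]
tool_rot: [[0.998, -0.062, -0.003], [-0.062, -0.998, -0.0], [-0.003, 0.0, -1.0]]
wrist_force: [-8.0, -1.8, 8.0]
width: 0.0006
finger_force: 4.3
```

Emit:
apply_moves --targets "-0.1 0.006 0 0 0 0 1; -0.4 0.024 0 0 0 0 1; -0.4 0.024 0 0 0 0 1; 0.02 0.32 0 0 0 0 1; 0.02 0.32 0 0 0 0 1; 0.02 0.32 0 0 0 0 1; 0 0 0 0 0 0 1; 0 0 0 0 0 0 1"

```text
time: 11.3
tool_pos: [0.438, 0.0977, 0.2062]
tool_rot: [[0.998, -0.061, 0.001], [-0.061, -0.998, 0.0], [0.001, -0.0, -1.0]]
wrist_force: [0.8, -0.8, 0.2]
width: 0.0005
finger_force: 0.0
```

Emit:
apply_moves --targets "0.05 -0.003 0 0 0 0 1; 0.05 -0.003 0 0 0 0 1; 0.05 -0.003 0 0 0 0 1; 0.05 -0.003 0 0 0 0 1; 0 0 0 0 0 0 1"

```text
time: 11.8
tool_pos: [0.4536, 0.0963, 0.2061]
tool_rot: [[0.998, -0.063, 0.001], [-0.063, -0.998, 0.0], [0.001, -0.0, -1.0]]
wrist_force: [-0.0, 0.1, 0.4]
width: 0.0005
finger_force: 0.0
```

Emit:
apply_moves --targets "0.05 -0.003 0 0 0 0 1; 0.05 -0.003 0 0 0 0 1; 0.05 -0.003 0 0 0 0 1; 0.05 -0.003 0 0 0 0 1; 0.04 -0.002 0 0 0 0 1"

```text
time: 12.3
tool_pos: [0.471, 0.0954, 0.206]
tool_rot: [[0.998, -0.062, -0.0], [-0.062, -0.998, -0.0], [-0.0, 0.0, -1.0]]
wrist_force: [-1.8, -0.8, 1.1]
width: 0.0006
finger_force: 0.7
```

Emit:
apply_moves --targets "0.04 -0.003 0 0 0 0 1; 0.04 -0.003 0 0 0 0 1; 0.04 -0.003 0 0 0 0 1; 0.04 -0.002 0 0 0 0 1; 0.04 -0.002 0 0 0 0 1; 0.04 -0.002 0 0 0 0 1"

```text
time: 12.9
tool_pos: [0.4891, 0.0943, 0.2061]
tool_rot: [[0.998, -0.062, -0.0], [-0.062, -0.998, -0.0], [-0.0, 0.0, -1.0]]
wrist_force: [-1.4, -1.4, -0.2]
width: 0.0003
finger_force: 0.7
```

Emit:
apply_moves --targets "0.03 -0.002 0 0 0 0 1; 0.03 -0.002 0 0 0 0 1; 0.03 -0.001 0 0 0 0 1"

```text
time: 13.2
tool_pos: [0.4957, 0.094, 0.2061]
tool_rot: [[0.998, -0.062, -0.0], [-0.062, -0.998, -0.0], [-0.0, 0.0, -1.0]]
wrist_force: [-0.9, -0.8, -0.0]
width: 0.0004
finger_force: 0.6
```

Emit:
apply_moves --targets "0.02 -0.001 0 0 0 0 1; 0.02 -0.001 0 0 0 0 1; 0.015 -0.001 0 0 0 0 1; 0.01 0 0 0 0 0 1"

```text
time: 13.6
tool_pos: [0.5006, 0.0938, 0.2061]
tool_rot: [[0.998, -0.062, 0.0], [-0.062, -0.998, -0.0], [0.0, -0.0, -1.0]]
wrist_force: [-1.2, -1.4, -0.2]
width: 0.0006
finger_force: 0.6
```

Emit:
apply_moves --targets "0.01 0 0 0 0 0 1; 0.01 0 0 0 0 0 1"

```text
time: 13.8
tool_pos: [0.502, 0.0938, 0.2061]
tool_rot: [[0.998, -0.062, -0.0], [-0.062, -0.998, 0.0], [-0.0, -0.0, -1.0]]
wrist_force: [-0.3, -2.2, -0.0]
width: 0.0004
finger_force: 0.6
```

Emit:
apply_moves --targets "0.008 0 0 0 0 0 1; 0.007 0 0 0 0 0 1"

```text
time: 14.0
tool_pos: [0.5031, 0.0938, 0.2061]
tool_rot: [[0.998, -0.062, -0.0], [-0.062, -0.998, 0.0], [-0.0, 0.0, -1.0]]
wrist_force: [-1.5, -1.2, 0.3]
width: 0.0003
finger_force: 0.6
```

Emit:
apply_moves --targets "0.007 0 0 0 0 0 1; 0.007 0 0 0 0 0 1"

```text
time: 14.2
tool_pos: [0.5039, 0.0938, 0.206]
tool_rot: [[0.998, -0.062, -0.001], [-0.062, -0.998, -0.0], [-0.001, 0.0, -1.0]]
wrist_force: [-3.1, -0.4, 2.9]
width: 0.0002
finger_force: 2.0
```

Emit:
apply_moves --targets "0.007 0 0 0 0 0 1; 0.008 0 0 0 0 0 1"

```text
time: 14.4
tool_pos: [0.5043, 0.0938, 0.206]
tool_rot: [[0.998, -0.062, -0.003], [-0.062, -0.998, -0.0], [-0.003, 0.0, -1.0]]
wrist_force: [-7.6, 0.9, 7.5]
width: 0.0005
finger_force: 3.9
```

Emit:
apply_moves --targets "-0.1 0.006 0 0 0 0 1; -0.4 0.024 0 0 0 0 1; 0 0 0.5 0 0 0 1; 0 0 0.5 0 0 0 1; 0 0 0.25 0 0 0 1; 0.4 -0.07 0 0 0 0 1; 0.4 -0.07 0 0 0 0 1; 0.4 -0.07 0 0 0 0 1; 0 0 0 0 0 0 1; 0 0 0 0 0 0 1"

```text
time: 15.4
tool_pos: [0.5577, 0.0802, 0.2996]
tool_rot: [[0.998, -0.063, 0.0], [-0.063, -0.998, 0.0], [0.0, -0.0, -1.0]]
wrist_force: [-0.9, 0.2, 0.1]
width: 0.0008
finger_force: 0.0
```

```bash
python3 - <<'E'
from h import *
s=ctrl.read_state();print(s["time"],s["tool_pos"],s["wrist_force"])
b=ctrl.camera("side")
cv2.imwrite("pics/d.png",cv2.resize(b[160:290,215:335],None,fx=4.6,fy=4.6,interpolation=cv2.INTER_CUBIC)[:, :, ::-1])
E
```

```text
15.4 [0.5577464  0.08021312 0.29960051] [-0.89427629  0.18744831  0.10437879]
```

View pics/d.png

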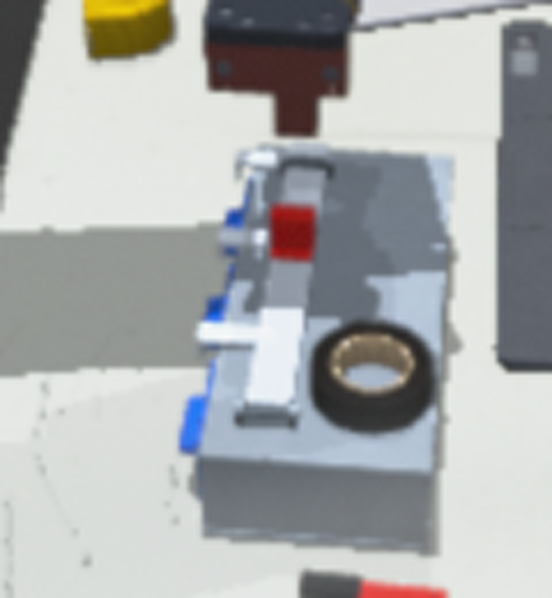

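The drawers look shut, and the fingertips hang left of the red tab at about (293,235), above the bar. Next I'll lower and push the tab right.

Emit:
apply_moves --targets "0 0 -0.3 0 0 0 1; 0 0 -0.2 0 0 0 1; 0 0 -0.055 0 0 0 1; 0 0 0 0 0 0 1; 0 0 0 0 0 0 1"

```text
time: 15.95
tool_pos: [0.5578, 0.0804, 0.2585]
tool_rot: [[0.998, -0.062, 0.0], [-0.062, -0.998, 0.0], [0.0, -0.0, -1.0]]
wrist_force: [-0.4, -0.0, 0.5]
width: 0.0009
finger_force: 0.0
```

Emit:
apply_moves --targets "-0.003 -0.05 0 0 0 0 1; -0.003 -0.04 0 0 0 0 1; -0.002 -0.03 0 0 0 0 1; -0.002 -0.03 0 0 0 0 1"

```text
time: 16.35
tool_pos: [0.5571, 0.0687, 0.2585]
tool_rot: [[0.998, -0.063, 0.0], [-0.063, -0.998, 0.0], [0.0, -0.0, -1.0]]
wrist_force: [-0.3, 0.4, 0.8]
width: 0.0006
finger_force: 0.0
```

Emit:
apply_moves --targets "-0.002 -0.03 0 0 0 0 1; -0.002 -0.03 0 0 0 0 1; -0.002 -0.03 0 0 0 0 1"

```text
time: 16.65
tool_pos: [0.5565, 0.062, 0.2582]
tool_rot: [[0.998, -0.062, -0.0], [-0.062, -0.998, 0.0], [-0.0, -0.0, -1.0]]
wrist_force: [0.9, 0.5, 0.4]
width: 0.0009
finger_force: 0.0
```

Emit:
apply_moves --targets "-0.002 -0.03 0 0 0 0 1; -0.002 -0.03 0 0 0 0 1"

```text
time: 16.85
tool_pos: [0.5563, 0.0577, 0.2582]
tool_rot: [[0.998, -0.062, -0.0], [-0.062, -0.998, 0.0], [-0.0, -0.0, -1.0]]
wrist_force: [-0.1, 1.3, -1.2]
width: 0.0001
finger_force: 0.6
```

Emit:
apply_moves --targets "-0.002 -0.03 0 0 0 0 1; -0.002 -0.03 0 0 0 0 1; -0.002 -0.03 0 0 0 0 1"

```text
time: 17.15
tool_pos: [0.5558, 0.0509, 0.2582]
tool_rot: [[0.998, -0.062, 0.0], [-0.062, -0.998, 0.0], [0.0, -0.0, -1.0]]
wrist_force: [-0.1, 1.6, 0.1]
width: 0.0003
finger_force: 0.6
```

Emit:
apply_moves --targets "-0.002 -0.03 0 0 0 0 1; -0.002 -0.03 0 0 0 0 1"

```text
time: 17.35
tool_pos: [0.5555, 0.0464, 0.2582]
tool_rot: [[0.998, -0.062, 0.0], [-0.062, -0.998, 0.0], [0.0, -0.0, -1.0]]
wrist_force: [-0.2, 2.3, -0.3]
width: 0.0007
finger_force: 0.6
```

Emit:
apply_moves --targets "-0.002 -0.03 0 0 0 0 1; -0.002 -0.03 0 0 0 0 1; -0.002 -0.025 0 0 0 0 1; -0.001 -0.02 0 0 0 0 1; -0.001 -0.02 0 0 0 0 1"

```text
time: 17.85
tool_pos: [0.5549, 0.037, 0.2582]
tool_rot: [[0.998, -0.062, -0.0], [-0.062, -0.998, 0.0], [-0.0, -0.0, -1.0]]
wrist_force: [0.1, 1.1, -0.8]
width: 0.0004
finger_force: 0.6
```

Emit:
apply_moves --targets "-0.001 -0.02 0 0 0 0 1; -0.001 -0.02 0 0 0 0 1"

```text
time: 18.05
tool_pos: [0.5547, 0.034, 0.2582]
tool_rot: [[0.998, -0.062, -0.0], [-0.062, -0.998, 0.0], [-0.0, -0.0, -1.0]]
wrist_force: [-0.2, 0.9, -0.7]
width: 0.0005
finger_force: 0.9
```

Emit:
apply_moves --targets "-0.001 -0.015 0 0 0 0 1; 0 -0.01 0 0 0 0 1"

```text
time: 18.25
tool_pos: [0.5547, 0.0333, 0.2583]
tool_rot: [[0.998, -0.064, 0.0], [-0.064, -0.998, 0.002], [0.0, -0.003, -1.0]]
wrist_force: [0.9, 13.8, -0.4]
width: 0.0004
finger_force: 7.2
```

Emit:
apply_moves --targets "0 -0.01 0 0 0 0 1; 0 -0.008 0 0 0 0 1"

```text
time: 18.45
tool_pos: [0.5547, 0.0329, 0.2583]
tool_rot: [[0.998, -0.064, 0.0], [-0.064, -0.998, 0.004], [-0.0, -0.004, -1.0]]
wrist_force: [-0.4, 21.7, -0.4]
width: 0.0007
finger_force: 10.4
```

The stop came hard, at 21.7 N with the TCP only creeping 0.4 mm. I'll back off now and check.

Emit:
apply_moves --targets "0 0.04 0 0 0 0 1; 0.01 0.2 0 0 0 0 1; 0 0 0.5 0 0 0 1; 0 0 0.5 0 0 0 1; -0.3 0.4 0.3 0 0 0 1; -0.3 0.5 0.3 0 0 0 1; -0.2 0.6 0 0 0 0 1; -0.2 0.6 0 0 0 0 1; -0.1 0.6 0 0 0 0 1; 0 0.6 0 0 0 0 1"

```text
time: 19.45
tool_pos: [0.4714, 0.2985, 0.3786]
tool_rot: [[0.998, -0.062, 0.0], [-0.062, -0.998, -0.0], [0.0, 0.0, -1.0]]
wrist_force: [1.3, -0.3, 0.4]
width: 0.0007
finger_force: 0.0
```

```bash
python3 - <<'E'
from pose import *
np.set_printoptions(precision=4,suppress=True)
s=ctrl.read_state();print(s["time"],s["tool_pos"],s["wrist_force"])
t=ctrl.camera("top");b=ctrl.camera("side")
c=np.hstack([cv2.resize(t[170:260,225:350],(500,360),interpolation=cv2.INTER_CUBIC),cv2.resize(b[185:285,235:318],(299,360),interpolation=cv2.INTER_CUBIC)])
cv2.imwrite("pics/e.png",c[:,:,::-1])
q=[.579,.0165,-.063]
for n,p in(("tab",(-.025,0,.093)),("L",(-.07,.074,.034)),("M",(-.07,0,.034)),("R",(-.07,-.074,.034)),("bl",bl),("br",br),("fr",fr)):
    u=proj(W(q,p),"top");v=proj(W(q,p),"side");print(n,u,"crop",(u-[225,170])*4,v,"crop",(v-[235,185])*3.6+[500,0])
E
```

```text
19.45 [0.4714 0.2985 0.3786] [ 1.3392 -0.2926  0.4465]
tab [286.8755 216.41  ] crop [247.5019 185.64  ] [277.6348 211.8699] crop [653.4853  96.7317]
L [255.0532 235.3806] crop [120.213  261.5223] [263.4864 209.4191] crop [602.5509  87.9089]
M [284.7445 237.966 ] crop [238.9778 271.8639] [259.4338 229.1701] crop [587.9615 159.0124]
R [314.4317 240.551 ] crop [357.7269 282.2041] [254.8906 251.3119] crop [571.6061 238.7227]
bl [241.2619 182.3217] crop [65.0475 49.2867] [313.6082 192.7695] crop [782.9896  27.9702]
br [337.2324 190.6895] crop [448.9295  82.7581] [309.2438 261.5969] crop [767.2775 275.749 ]
fr [334.5154 234.892 ] crop [438.0617 259.5679] [258.0498 257.9476] crop [582.9792 262.6114]
```

View pics/e.png

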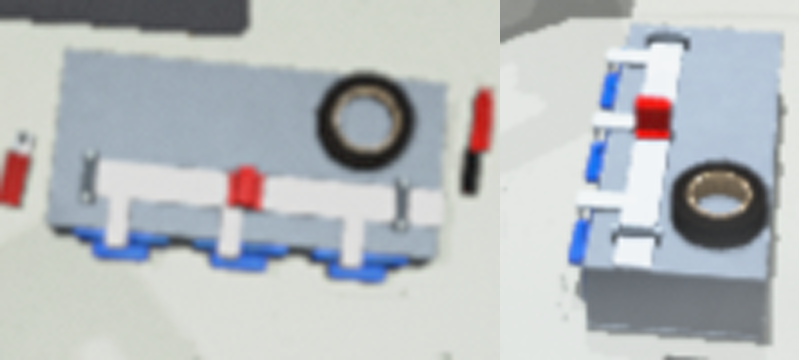

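Both views show all three drawers flush, with the lips at about (120,258), (239,268) and (358,276), each behind a tongue. The tab is at (246,187), against (247,186) predicted for the 30 mm stop. The cabinet corners match the first picture, so nothing has visibly moved.

```bash
python3 -c "
from bench import ctrl
print(ctrl.finish_job())"
```

```text
the job is handed in; nothing more can be done
None
```

I handed the job in: all three drawers are shut and the lock slide is at its right stop. The last tab push briefly reached about 22 N, over the 15 N skid level, but the pictures show the cabinet and the things around it still in place.

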